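# Set the burr gap of a bench mill by feel and lock it

### The job

Set the grinding gap of the green bench mill: turn its black adjusting ring clockwise, seen from above, until you feel the burrs touch, and stop there without forcing them. Then back the ring off by exactly three clicks, leave it resting in that notch, and only then swing the red lock lever fully closed. Leave the red tray and the white cup where they are.

Things in the scene. Friction and masses are not known exactly. Their poses are not given: they have to be found in the camera images.
- mill: Bench mill, fixed: dark foot plate 116 x 162 x 10 mm, green round drum 112 mm wide at its foot, 100 mm above, flat top 80 mm above the table, ring on top, steel chute on its +y side, lock lever on its -y side. Origin: on the ring's axis at table height; z up, x away from the robot. Small white index mark on the drum's top at the -x side.
- ring_grip (a point): On the axis of the black ribbed adjusting ring at half its gripping height, 102 mm above the table. The grip is a plain round 60 mm in diameter (ribs stand out 1 mm), 86 to 112 mm above the table; below it a 74 mm aluminium flange with a tick every click. The point turns with the ring, x along the white line on the ring's top.
- ring_flange (a point): On the ring's axis at the top of its flange, 86 mm above the table. Torques: free turning 0.03 Nm, plus or minus 0.1 Nm over each click. Past the touch the burrs add a spring of 5 Nm per rad: a touch is 0.11 to 0.9 Nm of this burr torque, held 0.1 s; more (0.18 rad, half a click past the touch) is forcing. So in all about 0.3 to 0.6 Nm is a good touch, 0.9 Nm is too much.
- ring (a joint): Ring angle (rad), counterclockwise from above counts up. Clockwise (falling) closes the burrs; they touch at an unmarked angle, new every time, up to 2.2 rad clockwise of the start. 18 clicks a turn (0.349 rad each), with a notch at each. The burrs first touch with the ring in a notch; three clicks are counted from there (three notches, 60 degrees). Let go, the ring settles in its notch.
- lock (a joint): Lock lever: 0 = open, the arm pointing to the mill's -y; 1.3 = fully closed at its stop, having swung clockwise from above towards the mill's -x. It stays where it is left; about 0.06 Nm turns it. It starts between 0 and 0.15.
- lock_post (a point): On the axis of the lever's upright red round finger post (12 mm in diameter), 100 mm above the table; the post is free to grip from 75 to 112 mm above the table and stands 42 mm from the lever's hinge.
- lock_hinge (a point): Point on the vertical hinge axis of the lock lever, 100 mm above the table, at x +30, y -78 mm of the mill.
- tray: Loose red open tray 70 x 100 x 34 mm on the table under the chute. Origin: centre of its underside.
- measuring_cup: Loose white measuring cup, 54 mm wide, 70 mm high, standing at the right edge of the table. Origin: centre of its underside.

How it is judged:
By the outcome, as a careful person would: the job done as asked, in the order asked, and still so for the second after the job is handed in, with the robot touching nothing.
It also fails if it takes over 67 s, if anything falls off the work surface, if the arm or the gripper's body presses on something with over 40 N, if the wrist force passes 120 N, or if a joint passes its speed limit or range.

### The arm

A 7-joint arm with a two-finger parallel gripper is mounted at the origin on a cart in front of the work surface, level with it; the furniture and walls round the work are solid. World frame = base frame: x ahead of the robot, y to its left, z up, the work surface at z = 0. Lengths are in m, angles in rad, forces in N, time in s.
With the tool pointing down it reaches from about 0.35 to 0.9 m from the base axis. Payload 8.1 kg.
Tool frame: the origin (TCP) lies at the very end of the fingers, on their centre line; the grasp point (between the pads) lies 19 mm behind it (grasp_offset is the distance from the TCP to the grasp point, in m); z points along the fingers, y is the line along which they close (so a half turn about z gives the same grasp; the last joint's range is limited). The gripper opens to 92 mm and grips with 3 to 60 N. Pads are 19 mm wide; open, the fingers measure 130 mm over their backs; the gripper's body (75 mm by 190 mm) begins 47 mm behind the grasp point.
Start: joints at [1.014, 0.434, 0.025, 1.573, -0.012, 1.134, -0.075], TCP at [0.274, -0.562, 0.227] pointing down, gripper open.
Joint ranges: [-2.62, 2.62], [-0.44, 2.09], [-1.27, 1.32], [0.08, 2.57], [-1.32, 4.46], [0.12, 2], [-2.74, 2.74]. Speed limits (rad/s): [2.22, 2.22, 3.01, 3.01, 3.14, 3.14, 3.14].

### API

Orientations are given as a rotation vector (axis times angle).
In Python, from cell import observe, get_image, camera_params, sign_off, silhouettes, grasp_offset gives the robot as it stands. The module is installed in compiled form; this text tells all that it offers.
- The arm moves only by the tool jog_arm, never from a script. Its argument "motion" is a list that holds one entry, the list of rows, each a list of 7 numbers: the shift along the tool's x, y, z in m, then the turn, a rotation vector about the tool's x, y, z in rad, then the closure, from -1 (fully open) to 1 (shut), so that 0 is half open. In form: [[[dx, dy, dz, wx, wy, wz, hand], ...]]. A call has 1 to 10 rows; each row is the pose to reach, as a shift and turn from the pose commanded when the call began, along the tool's axes at that moment; what a row does not reach only later rows make up. A row lasts 1/12 s, in which the tool goes at most 41.7 mm and 7.16 degrees, less where a joint would pass 70% of its speed; a pose out of reach is approached as far as the arm can. A call with a gripper value outside its range is refused whole. The fingers move at their own pace and stop on an object; "force" is the grip in N (left out, the last holds). Time passes only in rows, so rows that repeat a pose let the fingers close. It gives the time, the measured TCP pose, the force, the opening and the grip force at its end, in the units of the state.
- observe(): the state, without advancing time (a new reading comes with each control period).
- get_image(name): name is "scene" or "top" or "wrist"; returns the picture (400x640x3 uint8, red, green, blue); there is no depth.
- camera_params(name): a dict with "vertical_fov" (degrees; the focal length in pixels is half the picture's height over the tangent of half this angle, whatever the lens; pixels are square), "cx", "cy" (the principal point, pixels), "T" (4x4, takes a point from camera to world coordinates). Camera axes: x right, y down, z forward; pixel columns grow to the right and rows downward; lengths in m; the calibration is good to about 2 mm. A picture is of the moment at which its call begins: read the wrist's pose just before it. camera_params takes no time and is no camera call; for the wrist camera it gives the pose at the moment of the call.
- sign_off(): hands the job in; it is judged then, once.
Trained networks look in the newest picture that a camera, given by its name, has taken for a name from the list of things; names that differ only in an ending like _2 or _b are one class to them, and where a whole thing is asked for, a point or a joint stands for the part that bears it (a point fixed in the world has none). Each returns a list of dicts, best first, with "p" (0 to 1); they miss things now and then, are a little off and sometimes report something else, mostly with a low value. They report only what shows in the picture. A call takes as long as a camera call.
- silhouettes(query, camera): "mask" (400x640 bool, what is visible of it) and "pixel" ([column, row] in pixels, amid what is visible of it).
The state is a dict: "clock": time; "joints": joint angles; "dq": joint speeds; "joint_efforts": joint torques, N m; "position": TCP position; "ee_rot": TCP orientation; "force": force on the tool from outside, world axes, zero at the start; "ft_torque": the same for the moment, N m; "width": opening from 0.0 (shut) to 1.0 (fully open); "gripper_force": force on a finger pad.
Only numpy, scipy, OpenCV 4.12 (cv2) and the standard library are available. Lean on these libraries where they do the work, as an engineer would, in place of code of your own. Each camera call takes 0.05 s, during which the arm holds its last target. There are 200 camera calls.

## Working session

There is one attempt and no reset: what is moved stays moved. The work goes in short steps, Python scripts to look and compute and a tool call to move; the robot and the scene stay as the last step left them, time stands still between calls to the robot, and variables do not carry over. Pictures are saved under pics/ and viewed, at most 10 in all, crops included, and the job is handed in when it is done.

Besides the shell and the picture viewer there is one more tool, called as name(argument=value, ...) on one line, values as JSON. jog_arm: Moves the arm, as the interface text tells. Its arguments: {"type":"object","properties":{"motion":{"type":"array"},"force":{"type":"number"}},"required":["motion"]}

```bash
mkdir -p pics
python3 - <<'E'
from cell import *
import cv2,numpy as np
np.set_printoptions(precision=4,suppress=True)
s=observe()
for k,v in s.items(): print(k,np.round(v,4))
print(grasp_offset)
ims=[]
for c in("scene","top"):
    im=get_image(c)[:,:,::-1]; p=camera_params(c); print(c,p)
    im=im.copy()
    for q in("ring_grip","ring_flange","lock_post","mill","measuring_cup","tray"):
        for r in silhouettes(q,c)[:2]:
            ys,xs=np.nonzero(r["mask"]); print(c,q,round(r["p"],2),np.round(r["pixel"],1),len(xs),xs.min() if len(xs) else 0,xs.max(),ys.min(),ys.max())
    cv2.imwrite(f"pics/{c}0.png",im)
E
```

```text
clock 0.0
joints [ 1.0144  0.4352  0.025   1.5741 -0.0116  1.134  -0.0751]
dq [-0.0008  0.0001 -0.0004 -0.0014 -0.0005 -0.0001 -0.0016]
joint_efforts [ -0.0018 -66.7863   0.9837 -31.4457  -0.0607   0.043    0.0002]
position [ 0.2737 -0.5613  0.2259]
ee_rot [-3.0596 -0.7063  0.0008]
force [-0.2338 -1.208   0.1188]
ft_torque [ 0.0127 -0.0125 -0.038 ]
gripper_force 0.0
width 0.9973
0.0188
scene {'vertical_fov': 46.27003217740642, 'cx': 321.81247280519824, 'cy': 206.72830132781345, 'T': array([[-0.9084, -0.2123,  0.3601,  0.0917],
       [-0.4176,  0.5016, -0.7576,  0.8212],
       [-0.0198, -0.8386, -0.5443,  0.732 ],
       [ 0.    ,  0.    ,  0.    ,  1.    ]])}
scene ring_grip 0.64 [332.  223.1] 705 317 349 211 238
scene ring_flange 0.88 [334.1 223.4] 727 318 349 210 238
scene lock_post 0.41 [354.1 207.5] 137 345 357 193 217
scene mill 0.74 [338.  243.9] 2787 304 375 193 276
scene measuring_cup 0.78 [352.2 180.6] 435 346 364 169 196
scene measuring_cup 0.24 [341.1 244.2] 2714 304 375 193 277
scene tray 0.96 [300.9 272. ] 1461 277 329 253 296
top {'vertical_fov': 54.21952423271704, 'cx': 322.00555469458897, 'cy': 205.40809198655475, 'T': array([[-0.0265, -0.9951,  0.095 ,  0.4609],
       [-0.9996,  0.0273,  0.0067, -0.0349],
       [-0.0093, -0.0948, -0.9955,  0.9599],
       [ 0.    ,  0.    ,  0.    ,  1.    ]])}
top ring_grip 0.74 [313.2 249. ] 855 297 330 229 261
top ring_flange 0.93 [317.9 243.7] 795 298 331 229 260
top lock_post 0.6 [358.7 244.5] 168 347 371 235 248
top mill 0.6 [319.8 243.5] 3639 277 372 216 277
top mill 0.55 [316.5 247.6] 792 298 329 229 260
top measuring_cup 0.82 [438.7 214.6] 505 425 454 205 225
top tray 0.58 [270.2 231.6] 1197 251 289 211 256
```

Run:
```python
import cv2,numpy as np
a=cv2.imread("pics/top0.png"); b=cv2.imread("pics/scene0.png")
A=cv2.resize(a[190:300,240:400],(800,550),interpolation=cv2.INTER_CUBIC)
cv2.imwrite("pics/topcrop.png",A)
B=np.hstack([cv2.resize(a,(400,250)),cv2.resize(b,(400,250))])
C=cv2.resize(b[160:310,260:420],(320,300),interpolation=cv2.INTER_CUBIC)
D=np.zeros((550,800,3),np.uint8);D[:250]=B;D[250:550,:320]=C
cv2.imwrite("pics/all0.png",D)
```

```text
(no output)
```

View pics/topcrop.png

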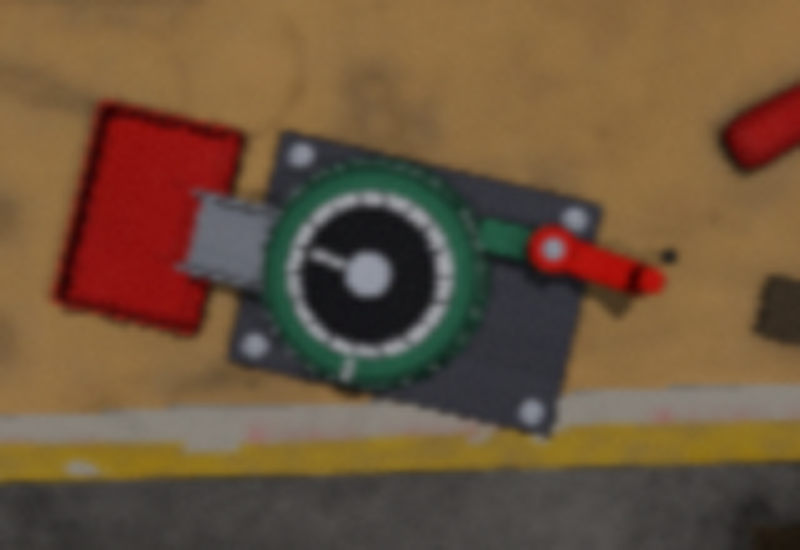

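View pics/all0.png

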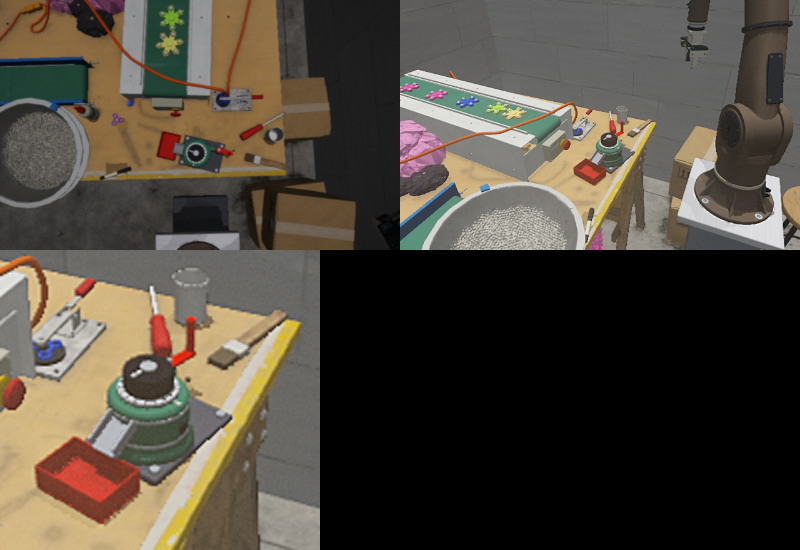

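```bash
cat > h.py <<'E'
import numpy as np,cv2
from scipy.spatial.transform import Rotation as R
from cell import *
np.set_printoptions(precision=4,suppress=True)
def ray(p,uv):
    f=200/np.tan(np.radians(p["vertical_fov"]/2)); T=p["T"]
    d=T[:3,:3]@np.array([(uv[0]-p["cx"])/f,(uv[1]-p["cy"])/f,1]); return T[:3,3],d/np.linalg.norm(d)
def tri(rs):
    A=np.zeros((3,3));b=np.zeros(3)
    for o,d in rs: P=np.eye(3)-np.outer(d,d);A+=P;b+=P@o
    x=np.linalg.solve(A,b); return x,[np.linalg.norm((np.eye(3)-np.outer(d,d))@(x-o)) for o,d in rs]
def atz(p,uv,z):
    o,d=ray(p,uv); return o+d*(z-o[2])/d[2]
def proj(p,X):
    f=200/np.tan(np.radians(p["vertical_fov"]/2)); c=p["T"][:3,:3].T@(np.array(X)-p["T"][:3,3])
    return np.array([p["cx"]+f*c[0]/c[2],p["cy"]+f*c[1]/c[2]])
def delta(Xw,yaw):
    "tool-frame shift and turn from now to TCP at Xw, tool down with tool x at world yaw"
    s=observe(); R0=R.from_rotvec(s["ee_rot"]); x=np.array([np.cos(yaw),np.sin(yaw),0]); z=np.array([0,0,-1.])
    R1=R.from_matrix(np.c_[x,np.cross(z,x),z]); return R0.inv().apply(np.array(Xw)-s["position"]),(R0.inv()*R1).as_rotvec()
E
python3 - <<'E'
from h import *
t=camera_params("top");s=camera_params("scene")
print("cap",tri([ray(t,(313.6,244.4)),ray(s,(334,218.5))]))
print("post",tri([ray(t,(371,246.2)),ray(s,(355,195.5))]))
print("ring z112",atz(t,(313.6,244.4),.112))
print("hinge z75",atz(t,(350.4,239.6),.075))
print("post z112",atz(t,(371,246.2),.112))
P=lambda u,v:atz(t,(240+u/5,190+v/5),.01)
c=[P(302,153),P(575,218),P(532,412),P(254,345)];print("bolts",np.array(c),np.mean(c,0))
w=camera_params("wrist");o=observe();print(w)
R0=R.from_rotvec(o["ee_rot"]).as_matrix();print(R0);print(R0.T@w["T"][:3,:3],R0.T@(w["T"][:3,3]-o["position"]))
print(delta((.43,-.02,.33),np.radians(0)))
E
```

```text
cap (array([ 0.4567, -0.0092,  0.11  ]), [np.float64(0.0011325993491265423), np.float64(0.0011325993491264493)])
post (array([ 0.4507, -0.1333,  0.1045]), [np.float64(0.00019714255284713884), np.float64(0.00019714255284720427)])
ring z112 [ 0.4578 -0.0088  0.112 ]
hinge z75 [ 0.4662 -0.0909  0.075 ]
post z112 [ 0.4506 -0.1325  0.112 ]
bolts [[ 0.5159  0.0251  0.01  ]
 [ 0.4808 -0.1066  0.01  ]
 [ 0.3884 -0.0828  0.01  ]
 [ 0.4238  0.0502  0.01  ]] [ 0.4522 -0.0286  0.01  ]
{'vertical_fov': 66.674112638351, 'cx': 319.42694480791306, 'cy': 196.44501361457347, 'T': array([[ 0.437 , -0.8652, -0.2458,  0.34  ],
       [-0.8995, -0.4202, -0.1201, -0.5301],
       [ 0.0007,  0.2735, -0.9619,  0.3851],
       [ 0.    ,  0.    ,  0.    ,  1.    ]])}
[[ 0.8988  0.4383  0.    ]
 [ 0.4383 -0.8988 -0.0001]
 [-0.      0.0001 -1.    ]]
[[-0.0015 -0.9619 -0.2735]
 [ 1.     -0.0016  0.0002]
 [-0.0006 -0.2735  0.9619]] [ 0.0732  0.0005 -0.1584]
(array([ 0.3777, -0.4186, -0.1033]), array([ 0.0001, -0.    ,  0.4537]))
```

jog_arm(motion=[[[0.027,-0.028,-0.01,0,0,-0.11,-1],[0.054,-0.055,-0.02,0,0,-0.22,-1],[0.081,-0.083,-0.03,0,0,-0.33,-1],[0.108,-0.111,-0.04,0,0,-0.44,-1],[0.136,-0.139,-0.044,0,0,-0.55,-1],[0.163,-0.166,-0.044,0,0,-0.66,-1],[0.19,-0.194,-0.044,0,0,-0.77,-1],[0.217,-0.222,-0.044,0,0,-0.88,-1],[0.244,-0.25,-0.044,0,0,-0.99,-1],[0.271,-0.277,-0.044,0,0,-1.1,-1]]])

```text
clock: 1.53
position: [0.3963, -0.1921, 0.2711]
ee_rot: [2.234, 2.208, -0.0]
force: [0.4, 0.1, 0.2]
width: 1.002
gripper_force: 0.0
```

Run:
```python
from h import *
s=observe();print(s["clock"],s["joints"],s["position"],s["ee_rot"])
print(delta((.457,-.009,.26),np.radians(120)))
```

```text
1.5333 [ 0.6702  0.1195 -0.3743  1.9034  0.0488  1.1266  0.2657] [ 0.3963 -0.1921  0.2711] [ 2.2337  2.2077 -0.    ]
(array([0.1838, 0.0586, 0.011 ]), array([ 0.0005,  0.0008, -0.5353]))
```

jog_arm(motion=[[[0.033,0.01,0.002,0,0,-0.1,-1],[0.066,0.02,0.004,0,0,-0.2,-1],[0.1,0.03,0.006,0,0,-0.3,-1],[0.135,0.042,0.008,0,0,-0.4,-1],[0.165,0.052,0.01,0,0,-0.5,-1],[0.184,0.059,0.011,0,0,-0.535,-1],[0.184,0.059,0.011,0,0,-0.535,-1],[0.184,0.059,0.011,0,0,-0.535,-1]]])

```text
clock: 2.2
position: [0.4584, -0.01, 0.2597]
ee_rot: [-1.575, -2.718, -0.0]
force: [-0.8, 0.0, -0.4]
width: 1.002
gripper_force: 0.0
```

Run:
```python
from h import *
s=observe();print(s["clock"],s["joints"],s["position"],s["ee_rot"],s["force"],s["ft_torque"])
p=camera_params("wrist");im=get_image("wrist")
cv2.imwrite("pics/w1.png",im[:,:,::-1])
for q in("ring_grip","ring_flange","lock_post"):
    for r in silhouettes(q,"wrist")[:1]:
        m=r["mask"].astype(np.uint8);ys,xs=np.nonzero(m)
        e=cv2.fitEllipse(max(cv2.findContours(m,0,1)[0],key=len));print(q,round(r["p"],2),r["pixel"],xs.min(),xs.max(),ys.min(),ys.max(),e,atz(p,e[0],.1))
for X in [(.4575,-.009,.112),(.4575,-.009,.086),(.4507,-.1333,.112)]: print(proj(p,X))
```

```text
2.2 [ 0.4131  0.187  -0.5843  1.8724  0.1142  1.1153  0.3065] [ 0.4584 -0.01    0.2597] [-1.5755 -2.7178 -0.0003] [-0.8315  0.0232 -0.3759] [-0.0438 -0.1457  0.0832]
ring_grip 0.73 [315.7, 172.8] 286 352 141 207 ((318.8927307128906, 173.96414184570312), (65.05486297607422, 65.61354064941406), 137.28936767578125) [ 0.4536 -0.0041  0.1   ]
ring_flange 0.69 [316.7, 176.3] 286 352 141 207 ((319.0081787109375, 173.87290954589844), (65.14786529541016, 65.38481140136719), 20.51675033569336) [ 0.4537 -0.0039  0.1   ]
lock_post 0.6 [277.7, 241.7] 260 300 224 262 ((280.53448486328125, 240.780517578125), (14.933595657348633, 57.35481262207031), 48.31858444213867) [ 0.454  -0.0927  0.1   ]
[319.7944 182.2173]
[319.7767 176.8907]
[259.8545 272.6555]
```

View pics/w1.png

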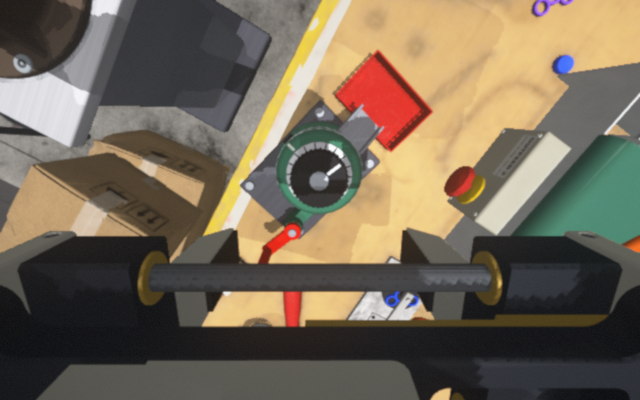

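Run:
```python
from h import *
p=camera_params("wrist");im=cv2.imread("pics/w1.png")
c=im[125:275,240:400];cv2.imwrite("pics/w1c.png",cv2.resize(c,None,fx=5,fy=4,interpolation=cv2.INTER_CUBIC) if 0 else cv2.resize(c,(640,600),interpolation=cv2.INTER_CUBIC))
hsv=cv2.cvtColor(im,cv2.COLOR_BGR2HSV)
g=((hsv[...,0]>55)&(hsv[...,0]<95)&(hsv[...,1]>80)).astype(np.uint8);g[:,400:]=0;g[:120]=0;g[240:]=0
cn=max(cv2.findContours(g,0,1)[0],key=cv2.contourArea);print("drum",cv2.fitEllipse(cv2.convexHull(cn)),cv2.minEnclosingCircle(cn))
b=(hsv[...,2]<60).astype(np.uint8);b[:,:290]=0;b[:,352:]=0;b[:145]=0;b[212:]=0
n,l,st,ce=cv2.connectedComponentsWithStats(b);i=1+np.argmax(st[1:,4]);cn=max(cv2.findContours((l==i).astype(np.uint8),0,1)[0],key=cv2.contourArea)
print("black",st[i],cv2.fitEllipse(cv2.convexHull(cn)))
cap=((hsv[...,2]>90)&(hsv[...,1]<80)).astype(np.uint8);cap[:,:305]=0;cap[:,330:]=0;cap[:165]=0;cap[195:]=0
n,l,st,ce=cv2.connectedComponentsWithStats(cap);print(st[1:],ce[1:])
for X in [(.4575,-.009,.112),(.4575,-.009,.08)]: print(proj(p,X))
```

```text
drum ((325.1193542480469, 159.18765258789062), (84.09530639648438, 132.46878051757812), 28.112037658691406) ((313.6100769042969, 180.31651306152344), 43.27027893066406)
black [ 291  149   56   57 1692] ((318.4891662597656, 177.59547424316406), (55.767852783203125, 56.87400817871094), 166.7142791748047)
[[309 170  21  20 301]] [[319.2625 180.0233]]
[321.2802 180.4095]
[321.1398 174.0969]
```

View pics/w1c.png

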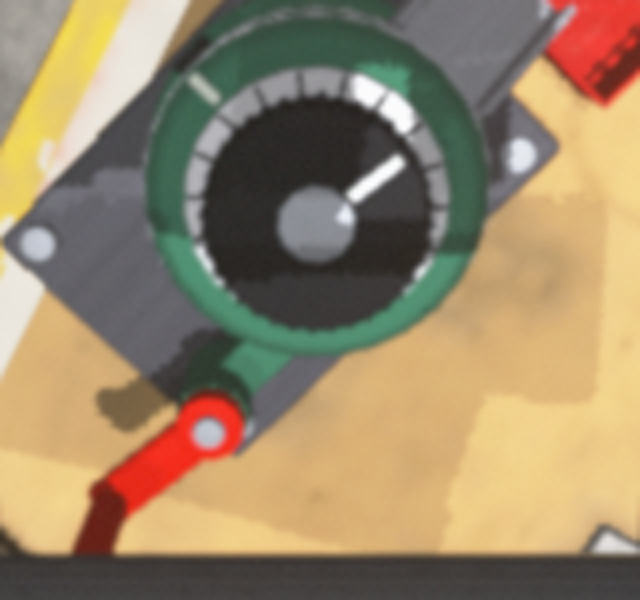

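Run:
```python
from h import *
s=observe();print(s["clock"],s["position"],s["ee_rot"],s["force"],s["ft_torque"])
print(delta((.4565,-.0087,.13),np.radians(120)))
```

```text
2.4 [ 0.458  -0.0124  0.2597] [ 1.5819  2.714  -0.001 ] [-0.207  -0.2178  0.6762] [ 0.0348 -0.1272  0.0021]
(array([0.004 , 0.0005, 0.1297]), array([-0.0004,  0.0005, -0.0082]))
```

jog_arm(motion=[[[0.001,0,0.03,0,0,0,-1],[0.002,0,0.06,0,0,0,-1],[0.003,0,0.09,0,0,0,-1],[0.003,0,0.115,0,0,0,-1],[0.003,0,0.13,0,0,0,-1],[0.003,0,0.13,0,0,0,-1],[0.003,0,0.13,0,0,0,-1],[0.003,0,0.13,0,0,0,-1]]])

```text
clock: 3.07
position: [0.4575, -0.0088, 0.1308]
ee_rot: [1.579, 2.714, 0.001]
force: [0.2, 0.1, -0.6]
width: 0.999
gripper_force: 0.0
```

Run:
```python
from h import *
def show():
    s=observe();print(s["clock"],s["joints"],s["position"],s["ee_rot"],s["force"],s["ft_torque"])
show()
p=camera_params("wrist");im=get_image("wrist");cv2.imwrite("pics/w2.png",im[:,:,::-1])
show()
print(delta((.4565,-.0087,.090),np.radians(120)))
for X in [(.4565,-.0087,.112),(.4565,-.0087,.086)]: print(proj(p,X))
```

```text
3.0667 [ 0.3487  0.3387 -0.5517  2.0519  0.2429  0.8118  0.171 ] [ 0.4575 -0.0088  0.1308] [1.5793 2.7143 0.0008] [ 0.1997  0.0842 -0.5704] [ 0.047  -0.1352  0.0178]
3.1167 [ 0.3487  0.3382 -0.5519  2.0517  0.2431  0.8116  0.1708] [ 0.4577 -0.0087  0.131 ] [1.5788 2.7137 0.0014] [-0.8044  0.4734  1.115 ] [ 0.0179 -0.1349  0.0447]
(array([ 0.0007, -0.0011,  0.041 ]), array([ 0.0018,  0.0013, -0.0066]))
[319.0775 230.4611]
[319.0941 216.4296]
```

View pics/w2.png

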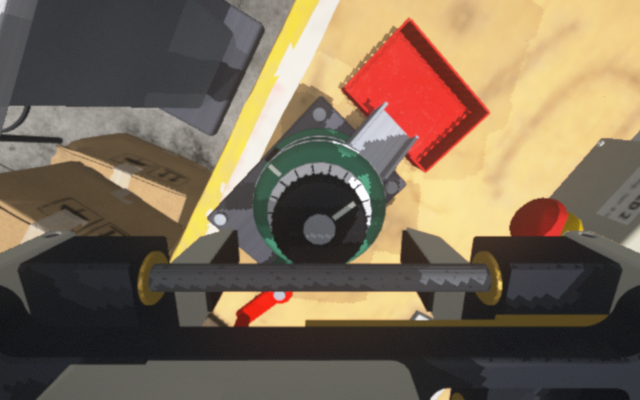

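jog_arm(motion=[[[0.001,-0.001,0.02,0,0,0,-1],[0.001,-0.001,0.035,0,0,0,-1],[0.001,-0.001,0.041,0,0,0,-1],[0.001,-0.001,0.041,0,0,0,-1],[0.001,-0.001,0.041,0,0,0,1],[0.001,-0.001,0.041,0,0,0,1],[0.001,-0.001,0.041,0,0,0,1],[0.001,-0.001,0.041,0,0,0,1],[0.001,-0.001,0.041,0,0,0,1],[0.001,-0.001,0.041,0,0,0,1]]], force=40)

```text
clock: 3.95
position: [0.4565, -0.0077, 0.0892]
ee_rot: [1.578, 2.715, 0.003]
force: [4.1, 1.2, 2.0]
width: 0.643
gripper_force: 40.0
```

```bash
cat >> h.py <<'E'
def show():
    s=observe();M=R.from_rotvec(s["ee_rot"]).as_matrix()
    print("t %.2f"%s["clock"],"pos",s["position"],"yaw %.4f"%np.unwrap([2.1,np.arctan2(M[1,0],M[0,0])])[1],"F",s["force"],"M",s["ft_torque"],"w %.3f g %.1f q7 %.2f"%(s["width"],s["gripper_force"],s["joints"][6]),"tilt",M[2,:2])
E
python3 -c "
from h import *
show()"
```

```text
t 3.95 pos [ 0.4565 -0.0077  0.0892] yaw 2.0888 F [4.1156 1.2218 2.0189] M [ 0.2901 -0.9173 -0.0893] w 0.643 g 40.0 q7 0.11 tilt [-0.0006  0.0023]
```

jog_arm(motion=[[[0,0,0,0,0,0.03,1],[0,0,0,0,0,0.06,1],[0,0,0,0,0,0.08,1],[0,0,0,0,0,0.08,1],[0,0,0,0,0,0.08,1]]])

```text
clock: 4.37
position: [0.4564, -0.0077, 0.0892]
ee_rot: [1.684, 2.65, 0.002]
force: [3.5, 1.9, 3.8]
width: 0.648
gripper_force: 40.0
```

```bash
python3 -c "
from h import *
show()"
```

```text
t 4.37 pos [ 0.4564 -0.0077  0.0892] yaw 2.0095 F [3.5497 1.9432 3.7903] M [ 0.292  -0.7497 -0.0212] w 0.648 g 40.0 q7 0.05 tilt [-0.0005  0.0019]
```

jog_arm(motion=[[[0,0,0,0,0,0.07,1],[0,0,0,0,0,0.14,1],[0,0,0,0,0,0.21,1],[0,0,0,0,0,0.27,1],[0,0,0,0,0,0.31,1],[0,0,0,0,0,0.34,1],[0,0,0,0,0,0.349,1],[0,0,0,0,0,0.349,1],[0,0,0,0,0,0.349,1]]])

```text
clock: 5.12
position: [0.456, -0.0078, 0.0892]
ee_rot: [2.119, 2.318, 0.001]
force: [1.3, 2.0, 6.0]
width: 0.645
gripper_force: 40.0
```

```bash
python3 -c "
from h import *
show()"
```

```text
t 5.12 pos [ 0.456  -0.0078  0.0892] yaw 1.6605 F [1.3349 2.0022 5.9705] M [ 0.2849 -0.372  -0.0011] w 0.645 g 40.0 q7 -0.25 tilt [0.     0.0011]
```

jog_arm(motion=[[[0,0,0,0,0,0.07,1],[0,0,0,0,0,0.14,1],[0,0,0,0,0,0.21,1],[0,0,0,0,0,0.27,1],[0,0,0,0,0,0.31,1],[0,0,0,0,0,0.34,1],[0,0,0,0,0,0.349,1],[0,0,0,0,0,0.349,1],[0,0,0,0,0,0.349,1]]])

```text
clock: 5.87
position: [0.4555, -0.0078, 0.0892]
ee_rot: [2.49, 1.916, 0.0]
force: [-0.8, 1.3, 8.3]
width: 0.65
gripper_force: 40.0
```

```bash
python3 -c "
from h import *
show()
cv2.imwrite('pics/w3.png',get_image('wrist')[120:320,200:440,::-1].repeat(2,0).repeat(2,1))"
```

```text
t 5.87 pos [ 0.4555 -0.0078  0.0892] yaw 1.3116 F [-0.7572  1.2888  8.3122] M [0.4229 0.0843 0.0413] w 0.650 g 40.0 q7 -0.55 tilt [0.0001 0.0003]
```

View pics/w3.png

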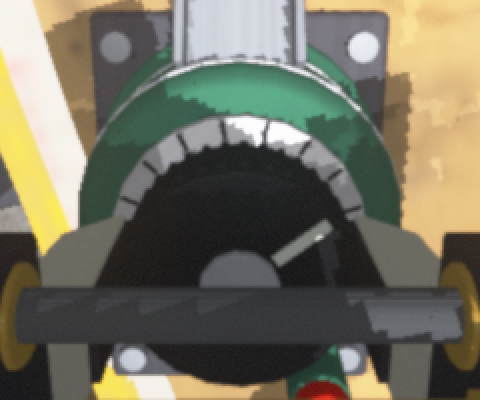

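jog_arm(motion=[[[0,0,0,0,0,0.07,1],[0,0,0,0,0,0.14,1],[0,0,0,0,0,0.21,1],[0,0,0,0,0,0.27,1],[0,0,0,0,0,0.31,1],[0,0,0,0,0,0.34,1],[0,0,0,0,0,0.349,1],[0,0,0,0,0,0.349,1],[0,0,0,0,0,0.349,1]]])

```text
clock: 6.67
position: [0.455, -0.0076, 0.0891]
ee_rot: [-2.784, -1.454, 0.0]
force: [-1.3, 1.9, 10.2]
width: 0.641
gripper_force: 40.0
```

```bash
python3 -c "
from h import *
show()"
```

```text
t 6.67 pos [ 0.455  -0.0076  0.0891] yaw 0.9628 F [-1.2634  1.9226 10.2388] M [0.5664 0.3941 0.0101] w 0.641 g 40.0 q7 -0.85 tilt [-0.0001 -0.0005]
```

jog_arm(motion=[[[0,0,0,0,0,0.07,1],[0,0,0,0,0,0.14,1],[0,0,0,0,0,0.21,1],[0,0,0,0,0,0.27,1],[0,0,0,0,0,0.31,1],[0,0,0,0,0,0.34,1],[0,0,0,0,0,0.349,1],[0,0,0,0,0,0.349,1],[0,0,0,0,0,0.349,1]]])

```text
clock: 7.42
position: [0.4547, -0.0072, 0.0891]
ee_rot: [-2.994, -0.949, 0.001]
force: [-3.7, 3.0, 11.7]
width: 0.644
gripper_force: 40.0
```

```bash
python3 -c "
from h import *
show()"
```

```text
t 7.42 pos [ 0.4547 -0.0072  0.0891] yaw 0.6142 F [-3.6623  3.0452 11.7183] M [0.8862 0.6953 0.1021] w 0.644 g 40.0 q7 -1.15 tilt [-0.0005 -0.0011]
```

jog_arm(motion=[[[0,0,0,0,0,0.03,1],[0,0,0,0,0,0.06,1],[0,0,0,0,0,0.06,1]]])

```text
clock: 7.67
position: [0.4547, -0.0072, 0.0891]
ee_rot: [-3.021, -0.857, 0.001]
force: [-2.5, 3.6, 12.0]
width: 0.644
gripper_force: 40.0
```

```bash
python3 -c "
from h import *
show()"
```

```text
t 7.67 pos [ 0.4547 -0.0072  0.0891] yaw 0.5528 F [-2.4966  3.5986 11.9593] M [1.037  0.7712 0.2647] w 0.644 g 40.0 q7 -1.20 tilt [-0.0007 -0.0011]
```

jog_arm(motion=[[[0,0,0,0,0,0.02,1],[0,0,0,0,0,0.04,1],[0,0,0,0,0,0.04,1],[0,0,0,0,0,0.04,1],[0,0,0,0,0,0.04,1]]])

```text
clock: 8.08
position: [0.4546, -0.0072, 0.0891]
ee_rot: [-3.037, -0.8, 0.002]
force: [-2.7, 3.3, 12.0]
width: 0.647
gripper_force: 40.0
```

```bash
python3 -c "
from h import *
show()
cv2.imwrite('pics/w4.png',get_image('wrist')[120:320,200:440,::-1].repeat(2,0).repeat(2,1))"
```

```text
t 8.08 pos [ 0.4546 -0.0072  0.0891] yaw 0.5149 F [-2.666   3.309  12.0421] M [1.2043 0.8507 0.3872] w 0.647 g 40.0 q7 -1.23 tilt [-0.0007 -0.0011]
```

View pics/w4.png

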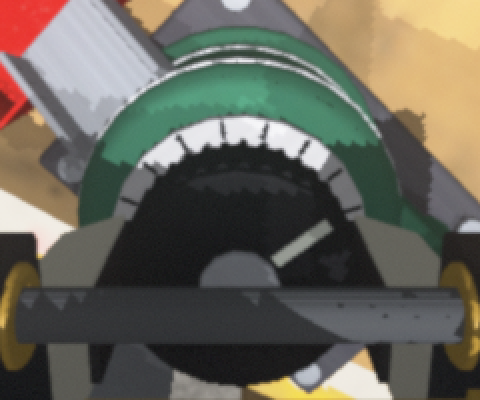

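```bash
cat > line.py <<'E'
from h import *
RC=np.array([[0,-.9619,-.2735],[1,0,0],[0,-.2735,.9619]]);OC=np.array([.0732,.0005,-.1584])
def ringang(im,pos,yaw,box,thr,axis=(.4562,-.0083),dbg=True):
    "world angle of the white line, from bright grey pixels in box on plane z=.112"
    x=np.array([np.cos(yaw),np.sin(yaw),0]);z=np.array([0,0,-1.]);M=np.c_[x,np.cross(z,x),z]
    T=np.eye(4);T[:3,:3]=M@RC;T[:3,3]=np.array(pos)+M@OC
    p=dict(camera_params("wrist"),T=T)
    u0,u1,v0,v1=box;g=im[v0:v1,u0:u1].astype(float).min(2)
    w=np.clip(g-thr,0,None);vs,us=np.nonzero(w);P=np.array([atz(p,(u+u0,v+v0),.112)[:2] for u,v in zip(us,vs)]);ww=w[vs,us]
    c=np.average(P,0,ww);C=np.cov(P.T,aweights=ww);e,V=np.linalg.eigh(C);d=V[:,1]
    if d@(c-axis)<0:d=-d
    a=np.arctan2(d[1],d[0]);b=np.arctan2(*(c-axis)[::-1])
    return a,b,len(us),np.sqrt(e)*1e3,np.linalg.norm(c-axis)*1e3
E
python3 - <<'E'
from line import *
L=[("w1",(.4582,-.0105,.2597),2.0925,(326,343,162,178),110),("w2",(.4576,-.0088,.1309),2.0926,(333,357,200,221),90),
("w3",(.4555,-.0078,.0892),1.3116,(336,366,228,253),85),("w4",(.4546,-.0072,.0891),.5149,(336,366,228,253),85)]
for n,pos,yaw,box,thr in L:
    im=cv2.imread(f"pics/{n}.png")
    if n in("w3","w4"):
        full=np.zeros((400,640,3),np.uint8);full[120:320,200:440]=im[::2,::2];im=full
    u0,u1,v0,v1=box
    r=ringang(im,pos,yaw,box,thr);print(n,"line-yaw (dir) %.4f (centroid) %.4f"%(r[0]-yaw,r[1]-yaw),r[2:])
show()
E
```

```text
w1 line-yaw (dir) -0.8824 (centroid) -0.9114 (87, array([1.1097, 5.0421]), np.float64(19.113296647732184))
w2 line-yaw (dir) -0.9099 (centroid) -0.9080 (130, array([0.7881, 4.6078]), np.float64(22.350938193174393))
w3 line-yaw (dir) -0.9393 (centroid) -0.8780 (212, array([0.8573, 4.452 ]), np.float64(19.85838852481693))
w4 line-yaw (dir) -0.9092 (centroid) -0.8836 (218, array([0.8361, 4.2214]), np.float64(16.822255859327175))
t 8.13 pos [ 0.4546 -0.0071  0.0891] yaw 0.5149 F [-2.5306  3.2767 11.9122] M [1.2101 0.8283 0.3777] w 0.646 g 40.0 q7 -1.23 tilt [-0.0007 -0.0011]
```

```bash
cat > ticks.py <<'E'
from h import *
from scipy.optimize import minimize
RC=np.array([[0,-.9619,-.2735],[1,0,0],[0,-.2735,.9619]]);OC=np.array([.0732,.0005,-.1584])
def cam(pos,yaw):
    x=np.array([np.cos(yaw),np.sin(yaw),0]);z=np.array([0,0,-1.]);M=np.c_[x,np.cross(z,x),z]
    T=np.eye(4);T[:3,:3]=M@RC;T[:3,3]=np.array(pos)+M@OC;return dict(camera_params("wrist"),T=T)
def polar(im,p,ax,th,rr,z):
    X=np.stack([ax[0]+np.outer(rr,np.cos(th)),ax[1]+np.outer(rr,np.sin(th)),np.full((len(rr),len(th)),z)],-1)
    f=200/np.tan(np.radians(p["vertical_fov"]/2));c=(X-p["T"][:3,3])@p["T"][:3,:3]
    u=p["cx"]+f*c[...,0]/c[...,2];v=p["cy"]+f*c[...,1]/c[...,2]
    return cv2.remap(im,u.astype(np.float32),v.astype(np.float32),cv2.INTER_LINEAR).astype(float)
def phase(im,pos,yaw,span=1.05,rr=np.linspace(.0335,.0362,8)):
    g=im.min(2);p=cam(pos,yaw);th=yaw+np.linspace(-span,span,600);best=[]
    def val(ax):
        s=polar(g,p,ax,th,rr,.0862).mean(0);s=s-cv2.GaussianBlur(s[None],(0,0),60,borderType=cv2.BORDER_REFLECT)[0]
        s/=s.std()+6
        return np.mean(s*np.exp(18j*th)) 
    o=min((minimize(lambda a:-abs(val(a*1e-3)),np.array([456+i,-8.5+j]),method="Nelder-Mead",options=dict(xatol=.02)) for i in(-1.5,0,1.5) for j in(-1.5,0,1.5)),key=lambda o:o.fun+.004*np.hypot(*(o.x-[456,-8.3]))**2)
    v=val(o.x*1e-3); return (np.angle(-v)/18),abs(v),o.x
E
python3 - <<'E'
from ticks import *
L=[("w1",(.4582,-.0105,.2597),2.0925,1.6),("w2",(.4576,-.0088,.1309),2.0926,1.6),("w3",(.4555,-.0078,.0892),1.3116,.95),("w4",(.4546,-.0072,.0891),.5149,.95)]
strips=[]
for n,pos,yaw,sp in L:
    im=cv2.imread(f"pics/{n}.png")
    if n in("w3","w4"):
        full=np.zeros((400,640,3),np.uint8);full[120:320,200:440]=im[::2,::2];im=full
    ph,a,ax=phase(im,pos,yaw,sp);ref=(ph-2.0926)%.34907
    print(n,"phase mod click %.4f"%(ph%.34907),"rel tool %.4f"%((ph-yaw)%.34907),"amp %.2f"%a,ax)
    strips.append(polar(im,cam(pos,yaw),ax*1e-3,yaw+np.linspace(1.6,-1.6,780),np.linspace(.040,.024,130),.0862).astype(np.uint8))
cv2.imwrite("pics/strips.png",np.vstack(strips))
E
```

```text
w1 phase mod click 0.1251 rel tool 0.1270 amp 0.32 [456.4389  -8.3638]
w2 phase mod click 0.1394 rel tool 0.1412 amp 0.34 [457.1767  -7.4098]
w3 phase mod click 0.0329 rel tool 0.1175 amp 0.41 [455.6529  -7.4835]
w4 phase mod click 0.3426 rel tool 0.1768 amp 0.41 [455.7233  -8.1206]
```

View pics/strips.png

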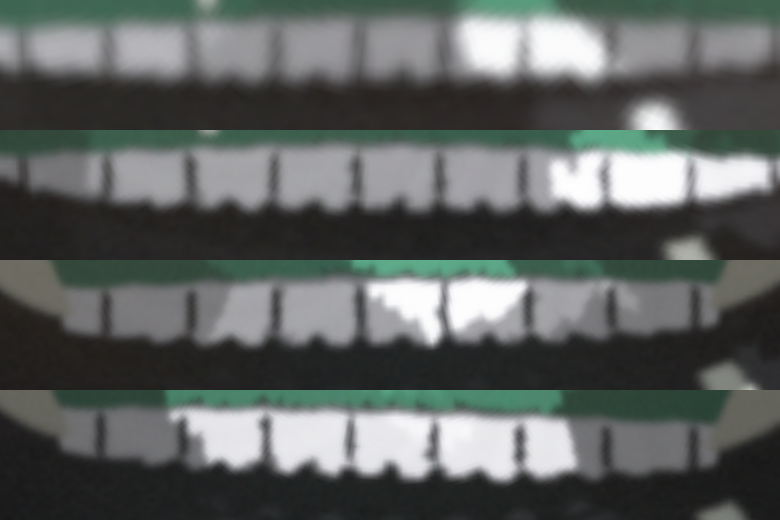

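jog_arm(motion=[[[0,0,0,0,0,-0.06,1],[0,0,0,0,0,-0.13,1],[0,0,0,0,0,-0.2,1],[0,0,0,0,0,-0.27,1],[0,0,0,0,0,-0.34,1],[0,0,0,0,0,-0.41,1],[0,0,0,0,0,-0.48,1],[0,0,0,0,0,-0.55,1],[0,0,0,0,0,-0.61,1],[0,0,0,0,0,-0.65,1]]])

```text
clock: 8.97
position: [0.4553, -0.0077, 0.0891]
ee_rot: [-2.622, -1.73, -0.0]
force: [0.1, 1.4, 8.6]
width: 0.647
gripper_force: 40.0
```

jog_arm(motion=[[[0,0,0,0,0,-0.07,1],[0,0,0,0,0,-0.14,1],[0,0,0,0,0,-0.21,1],[0,0,0,0,0,-0.28,1],[0,0,0,0,0,-0.35,1],[0,0,0,0,0,-0.42,1],[0,0,0,0,0,-0.49,1],[0,0,0,0,0,-0.54,1],[0,0,0,0,0,-0.56,1],[0,0,0,0,0,-0.56,1]]])

```text
clock: 9.8
position: [0.4561, -0.0078, 0.0892]
ee_rot: [2.044, 2.385, 0.002]
force: [2.2, 1.5, 4.8]
width: 0.647
gripper_force: 40.0
```

Run:
```python
from ticks import *
show();s=observe();im=get_image("wrist")[:,:,::-1].copy();cv2.imwrite("pics/w5.png",im)
M=R.from_rotvec(s["ee_rot"]).as_matrix();yaw=np.arctan2(M[1,0],M[0,0])
ph,a,ax=phase(im,s["position"],yaw,.95);print("phase %.4f rel tool %.4f amp %.2f"%(ph%.34907,(ph-yaw)%.34907,a),ax)
```

```text
t 9.80 pos [ 0.4561 -0.0078  0.0892] yaw 1.7247 F [2.1684 1.4669 4.7602] M [ 0.3164 -0.4283 -0.0557] w 0.647 g 40.0 q7 -0.19 tilt [0.0002 0.0013]
phase 0.1301 rel tool 0.1508 amp 0.39 [457.1513  -7.7918]
```

jog_arm(motion=[[[0,0,0,0,0,0,0.2],[0,0,0,0,0,0,-0.3],[0,0,0,0,0,0,-1],[0,0,0,0,0,0,-1],[0,0,0,0,0,0,-1],[0,0,-0.01,0,0,0,-1],[0,0,-0.03,0,0,0,-1],[0,0,-0.06,0,0,0,-1],[0,0,-0.07,0,0,0,-1],[0,0,-0.07,0,0,0,-1]]])

```text
clock: 10.68
position: [0.457, -0.0079, 0.1616]
ee_rot: [2.044, 2.381, 0.004]
force: [0.4, 0.4, 0.4]
width: 1.0
gripper_force: 0.0
```

Run:
```python
from ticks import *
show();s=observe();im=get_image("wrist")[:,:,::-1].copy();cv2.imwrite("pics/w6.png",im)
M=R.from_rotvec(s["ee_rot"]).as_matrix();yaw=np.arctan2(M[1,0],M[0,0])
ph,a,ax=phase(im,s["position"],yaw,1.2);print("phase %.4f rel tool %.4f amp %.2f"%(ph%.34907,(ph-yaw)%.34907,a),ax)
r=silhouettes("lock_post","top")
im=get_image("top");r=silhouettes("lock_post","top")[:1]
for q in r: ys,xs=np.nonzero(q["mask"]);print(q["p"],q["pixel"],xs.min(),xs.max(),ys.min(),ys.max())
# post geometry
o=np.array([.4563,-.0082]);yw=np.radians(-15);rot=lambda a,b:o+np.array([np.cos(yw)*a-np.sin(yw)*b,np.sin(yw)*a+np.cos(yw)*b])
h=rot(.03,-.078);print("hinge",h)
for q in(.05,.1,.4,.7,1.,1.3): print(q,h+.042*np.array([np.cos(yw-np.pi/2-q),np.sin(yw-np.pi/2-q)]))
```

```text
t 10.68 pos [ 0.457  -0.0079  0.1616] yaw 1.7226 F [0.4179 0.3759 0.3904] M [ 0.0088 -0.1249  0.0184] w 1.000 g 0.0 q7 -0.12 tilt [-0.0009  0.0045]
phase 0.0592 rel tool 0.0819 amp 0.27 [454.1363  -8.3881]
0.7 [364.7, 243.8] 353 372 237 248
hinge [ 0.4651 -0.0913]
0.05 [ 0.4522 -0.1313]
0.1 [ 0.4502 -0.1306]
0.4 [ 0.4393 -0.1244]
0.7 [ 0.4306 -0.1153]
1.0 [ 0.4251 -0.1041]
1.3 [ 0.4231 -0.0917]
```

Run:
```python
from ticks import *
show();s=observe();p=camera_params("wrist");im=get_image("wrist")[:,:,::-1].copy();cv2.imwrite("pics/w7.png",im)
M=R.from_rotvec(s["ee_rot"]).as_matrix();yaw=np.arctan2(M[1,0],M[0,0])
print(p["T"]-cam(s["position"],yaw)["T"])
for sp in(.9,1.2,1.5):
    ph,a,ax=phase(im,s["position"],yaw,sp);print("phase %.4f rel tool %.4f amp %.2f"%(ph%.34907,(ph-yaw)%.34907,a),ax)
```

```text
t 10.88 pos [ 0.4546 -0.0083  0.1579] yaw 1.7227 F [ 0.2917 -0.758   0.2878] M [ 0.0029 -0.0793 -0.0216] w 1.000 g 0.0 q7 -0.12 tilt [ 0.0001 -0.0016]
[[ 0.0002 -0.0009 -0.0021 -0.0004]
 [-0.0014 -0.     -0.0006 -0.0003]
 [-0.0019  0.0002  0.0001 -0.    ]
 [ 0.      0.      0.      0.    ]]
phase 0.0482 rel tool 0.0709 amp 0.39 [454.9062  -8.7773]
phase 0.1532 rel tool 0.1759 amp 0.30 [458.4368  -6.8219]
phase 0.1295 rel tool 0.1522 amp 0.24 [457.793   -7.3321]
```

Run:
```python
from ticks import *
def fixed(im,p,mid,span,ax):
    th=mid+np.linspace(-span,span,600);s=polar(im.min(2),p,ax,th,np.linspace(.0335,.0362,8),.0862).mean(0)
    s=s-cv2.GaussianBlur(s[None],(0,0),60,borderType=cv2.BORDER_REFLECT)[0];s/=s.std()+6;v=np.mean(s*np.exp(18j*th));return (np.angle(-v)/18)%.34907,abs(v)
p7=camera_params("wrist")
for n,pos,yaw in [("w1",(.4582,-.0105,.2597),2.0925),("w2",(.4576,-.0088,.1309),2.0926),("w7",None,1.7227)]:
    im=cv2.imread(f"pics/{n}.png");p=p7 if n=="w7" else cam(pos,yaw)
    # axis from silver cap centroid at z .113
    uv=proj(p,(.4563,-.0083,.113)).round().astype(int);b=im[uv[1]-14:uv[1]+15,uv[0]-14:uv[0]+15].astype(float)
    print(n,uv)
    for ax in((.4563,-.0083),(.4568,-.0078),(.4558,-.0083)): print(fixed(im,p,yaw,1.0,ax),fixed(im,p,yaw,1.3,ax))
p=p7;im=cv2.imread("pics/w7.png")
cv2.imwrite("pics/w7c.png",np.vstack([cv2.resize(im[150:300,220:420],(640,480),interpolation=cv2.INTER_CUBIC),polar(im,p,(.4563,-.0083),1.7227+np.linspace(1.6,-1.6,640),np.linspace(.044,.024,110),.0862).astype(np.uint8)]))
```

```text
w1 [318 181]
(np.float64(0.12215871620055502), np.float64(0.39585095691606575)) (np.float64(0.12318842557177906), np.float64(0.3465654707853906))
(np.float64(0.13851234329276566), np.float64(0.3874689711865508)) (np.float64(0.13861865944575447), np.float64(0.3427691053422373))
(np.float64(0.11184278326081849), np.float64(0.39240917811604586)) (np.float64(0.1138235962778235), np.float64(0.339259516316621))
w2 [317 230]
(np.float64(0.10693270244918807), np.float64(0.35485489141395143)) (np.float64(0.11593245732923307), np.float64(0.3431529976445614))
(np.float64(0.1232046422710315), np.float64(0.3537627624195923)) (np.float64(0.12869780104315615), np.float64(0.3519115098412737))
(np.float64(0.09592866541230691), np.float64(0.3544548626898899)) (np.float64(0.10675515246657098), np.float64(0.3407236343056619))
w7 [322 218]
(np.float64(0.11632780418583558), np.float64(0.29985162980845037)) (np.float64(0.12010570434806223), np.float64(0.2781281949423713))
(np.float64(0.13114846788693021), np.float64(0.3140572124989077)) (np.float64(0.13056721307035116), np.float64(0.30513553958620687))
(np.float64(0.10523899181916456), np.float64(0.29604250585440556)) (np.float64(0.11225745007060867), np.float64(0.26717337808782354))
```

View pics/w7c.png

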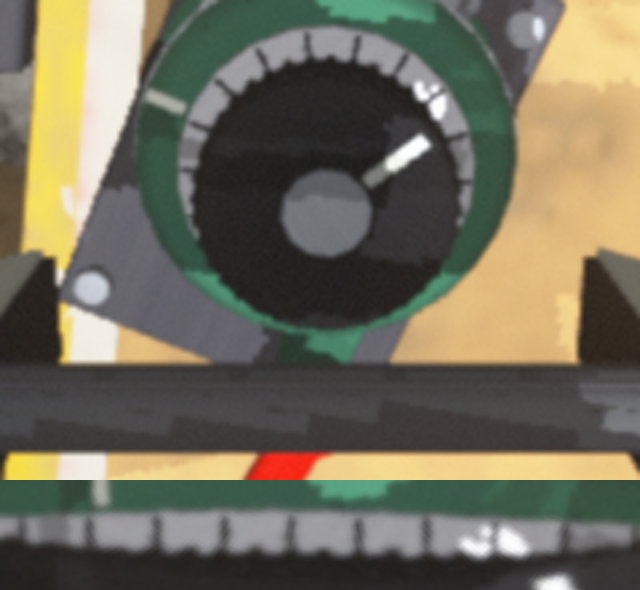

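```bash
python3 -c "
from h import *
show();print(delta((.4505,-.1315,.15),1.21))"
```

```text
t 10.93 pos [ 0.4546 -0.0082  0.1578] yaw 1.7227 F [-0.3951  0.1494  0.2331] M [ 0.0017 -0.1171  0.0308] w 0.999 g 0.0 q7 -0.12 tilt [ 0.0002 -0.0019]
(array([-0.1212, -0.0227,  0.0078]), array([-0.0019,  0.0003,  0.5127]))
```

jog_arm(motion=[[[-0.025,-0.005,0,0,0,0.1,-0.1],[-0.05,-0.009,0,0,0,0.2,-0.1],[-0.075,-0.014,0,0,0,0.3,-0.1],[-0.1,-0.019,0.004,0,0,0.4,-0.1],[-0.121,-0.0225,0.008,0,0,0.5,-0.1],[-0.121,-0.0225,0.008,0,0,0.513,-0.1],[-0.121,-0.0225,0.008,0,0,0.513,-0.1],[-0.121,-0.0225,0.008,0,0,0.513,-0.1],[-0.121,-0.0225,0.008,0,0,0.513,-0.1]]])

```text
clock: 11.68
position: [0.4515, -0.1298, 0.1505]
ee_rot: [-2.581, -1.79, 0.0]
force: [-0.2, 0.5, 0.8]
width: 0.553
gripper_force: 0.0
```

Run:
```python
from ticks import *
show();p=camera_params("wrist");im=get_image("wrist")[:,:,::-1].copy();cv2.imwrite("pics/w8.png",im)
hsv=cv2.cvtColor(im,cv2.COLOR_BGR2HSV);m=(((hsv[...,0]<8)|(hsv[...,0]>172))&(hsv[...,1]>150)&(hsv[...,2]>60)).astype(np.uint8)
n,l,st,ce=cv2.connectedComponentsWithStats(m)
for i in range(1,n):
    if st[i,4]>60: print(st[i],ce[i])
print("pred top",proj(p,(.4505,-.1315,.112)),"low",proj(p,(.4505,-.1315,.075)),"hinge",proj(p,(.4655,-.0911,.075)))
print("silh",[(round(r["p"],2),r["pixel"]) for r in silhouettes("lock_post","wrist")[:2]])
print(delta((.4505,-.1315,.085),1.21))
```

```text
t 11.68 pos [ 0.4515 -0.1298  0.1505] yaw 1.2129 F [-0.1584  0.4909  0.8337] M [-0.0143 -0.0488  0.0181] w 0.553 g 0.0 q7 -0.31 tilt [ 0.0004 -0.0008]
[ 304  137   27   91 1558] [317.0738 180.484 ]
[384 206  50  37 979] [404.6874 223.809 ]
[565 208  25  23 462] [576.9242 219.9654]
pred top [319.02   222.7579] low [319.1071 206.4071] hinge [318.8752 152.9625]
silh [(0.88, [316.6, 176.8])]
(array([-0.0018, -0.0005,  0.0657]), array([-0.0002, -0.0003,  0.0024]))
```

jog_arm(motion=[[[-0.002,-0.0005,0.025,0,0,0,-0.1],[-0.002,-0.0005,0.05,0,0,0,-0.1],[-0.002,-0.0005,0.065,0,0,0,-0.1],[-0.002,-0.0005,0.065,0,0,0,-0.1],[-0.002,-0.0005,0.065,0,0,0,0.4],[-0.002,-0.0005,0.065,0,0,0,1],[-0.002,-0.0005,0.065,0,0,0,1],[-0.002,-0.0005,0.065,0,0,0,1],[-0.002,-0.0005,0.065,0,0,0,1],[-0.002,-0.0005,0.065,0,0,0,1]]], force=8)

```text
clock: 12.62
position: [0.4506, -0.1329, 0.0863]
ee_rot: [2.584, 1.786, 0.001]
force: [-1.6, 0.3, 1.1]
width: 0.161
gripper_force: 0.9
```

Run:
```python
from h import *
show();s=observe();P=s["position"][:2];h=np.array([.4655,-.0911]);d=P-h;print("r",np.hypot(*d),"dir",np.arctan2(d[1],d[0]))
R0=R.from_rotvec(s["ee_rot"]).as_matrix()
# arc: rotate by -a about the hinge, radius kept; tool-frame shifts
for a in np.arange(.1,1.45,.1):
    c,sn=np.cos(a),np.sin(a);n=h+np.array([[c,sn],[-sn,c]])@d
    print("%.1f"%a,(R0.T@np.r_[n-P,0])[:2])
```

```text
t 12.62 pos [ 0.4506 -0.1329  0.0863] yaw 1.2097 F [-1.5905  0.3083  1.0884] M [ 0.0135  0.3713 -0.0071] w 0.161 g 0.9 q7 -0.36 tilt [-0.      0.0009]
r 0.04433618284271368 dir -1.913842014139826
0.1 [ 0.0001 -0.0044]
0.2 [ 0.0007 -0.0088]
0.3 [ 0.0017 -0.0131]
0.4 [ 0.0032 -0.0173]
0.5 [ 0.005  -0.0214]
0.6 [ 0.0073 -0.0252]
0.7 [ 0.0099 -0.0287]
0.8 [ 0.0129 -0.032 ]
0.9 [ 0.0161 -0.035 ]
1.0 [ 0.0197 -0.0377]
1.1 [ 0.0235 -0.0399]
1.2 [ 0.0275 -0.0418]
1.3 [ 0.0317 -0.0433]
1.4 [ 0.036  -0.0443]
```

jog_arm(motion=[[[0,0,0,0,0,0,1],[0,-0.0044,0,0,0,0.1,1],[0.0007,-0.0088,0,0,0,0.2,1],[0.0017,-0.013,0,0,0,0.3,1],[0.003,-0.017,0,0,0,0.4,1],[0.005,-0.021,0,0,0,0.5,1],[0.007,-0.025,0,0,0,0.6,1],[0.0097,-0.0283,0,0,0,0.7,1],[0.0125,-0.0315,0,0,0,0.8,1],[0.0125,-0.0315,0,0,0,0.8,1]]])

```text
clock: 13.45
position: [0.4243, -0.11, 0.086]
ee_rot: [3.078, 0.629, -0.002]
force: [-3.7, -2.4, 6.0]
width: 0.127
gripper_force: 8.0
```

Run:
```python
from h import *
show();s=observe();P=s["position"][:2];h=np.array([.4655,-.0911]);d=P-h;print("r",np.hypot(*d),"dir",np.arctan2(d[1],d[0]),"lock",-np.arctan2(d[1],d[0])-np.pi/2-.262)
R0=R.from_rotvec(s["ee_rot"]).as_matrix()
for a in np.arange(.1,.65,.1):
    c,sn=np.cos(a),np.sin(a);n=h+np.array([[c,sn],[-sn,c]])@d
    print("%.1f"%a,(R0.T@np.r_[n-P,0])[:2])
```

```text
t 13.45 pos [ 0.4243 -0.11    0.086 ] yaw 0.4032 F [-3.7451 -2.3988  6.0195] M [-0.2402  0.8807 -0.0059] w 0.127 g 8.0 q7 -1.09 tilt [-0.0012  0.0001]
r 0.04530492106096021 dir -2.71173252689085 lock 0.8789362000959535
0.1 [ 0.0001 -0.0045]
0.2 [ 0.0007 -0.009 ]
0.3 [ 0.0017 -0.0134]
0.4 [ 0.0031 -0.0177]
0.5 [ 0.005  -0.0219]
0.6 [ 0.0072 -0.0258]
```

jog_arm(motion=[[[0.0005,-0.0044,0,0,0,0.1,1],[0.0015,-0.0088,0,0,0,0.2,1],[0.0027,-0.013,0,0,0,0.3,1],[0.004,-0.0165,0,0,0,0.38,1],[0.004,-0.0165,0,0,0,0.38,1],[0.004,-0.0165,0,0,0,0.38,1]]])

```text
clock: 13.95
position: [0.4203, -0.0931, 0.0856]
ee_rot: [-3.141, -0.046, 0.006]
force: [-7.7, 0.5, 8.4]
width: 0.126
gripper_force: 8.0
```

```bash
cat > lk.py <<'E'
from h import *
show();s=observe();P=s["position"][:2];h=np.array([.4655,-.0911]);d=P-h;print("r",np.hypot(*d),"lock",-np.arctan2(d[1],d[0])-np.pi/2-.262+(2*np.pi if 0 else 0))
print("F tool",R.from_rotvec(s["ee_rot"]).as_matrix().T@s["force"])
E
python3 lk.py
```

```text
t 13.95 pos [ 0.4203 -0.0931  0.0856] yaw 0.0291 F [-7.7318  0.4654  8.3876] M [ 0.0423  1.5335 -0.0129] w 0.126 g 8.0 q7 -1.45 tilt [-0.0036 -0.0001]
r 0.045293519927051475 lock 1.2638416907762866
F tool [-7.7451 -0.6913 -8.3597]
```

jog_arm(motion=[[[-0.001,-0.002,0,0,0,0,1],[-0.002,-0.004,0,0,0,0,1],[-0.002,-0.006,0,0,0,0,1],[-0.002,-0.006,0,0,0,0,1],[-0.002,-0.006,0,0,0,0,1]]])

```text
clock: 14.37
position: [0.4197, -0.0897, 0.0857]
ee_rot: [3.139, 0.043, -0.001]
force: [-2.8, -12.3, 1.0]
width: 0.127
gripper_force: 8.0
```

```bash
python3 lk.py
```

```text
t 14.37 pos [ 0.4197 -0.0897  0.0857] yaw 0.0275 F [ -2.8044 -12.2662   1.0262] M [-2.4935  0.6475 -0.0681] w 0.127 g 8.0 q7 -1.46 tilt [-0.0005  0.0024]
r 0.045836469366397126 lock -4.942927623754565
F tool [-3.1407 12.187  -0.9955]
```

jog_arm(motion=[[[0,0,0,0,0,0,0.5],[0,0,0,0,0,0,0.35],[0,0,0,0,0,0,0.35],[0,0,0,0,0,0,0.35],[0,0,-0.02,0,0,0,0.35],[0,0,-0.05,0,0,0,0.35],[0,0,-0.08,0,0,0,0.35],[0,0,-0.12,0,0,0,0.35],[0,0,-0.15,0,0,0,0.35],[0,0,-0.15,0,0,0,0.35]]])

```text
clock: 15.2
position: [0.4235, -0.0872, 0.2415]
ee_rot: [3.14, 0.048, 0.015]
force: [0.2, 0.4, -0.1]
width: 0.325
gripper_force: 0.0
```

jog_arm(motion=[[[0,0.03,-0.01,0,0,0,0.35],[0,0.065,-0.02,0,0,0,0.35],[0,0.1,-0.03,0,0,0,0.35],[0,0.135,-0.03,0,0,0,0.35],[0,0.17,-0.03,0,0,0,0.35],[0,0.2,-0.03,0,0,0,0.35],[0,0.22,-0.03,0,0,0,0.35],[0,0.22,-0.03,0,0,0,0.35],[0,0.22,-0.03,0,0,0,0.35]]])

```text
clock: 15.95
position: [0.4265, -0.3076, 0.2651]
ee_rot: [-3.141, -0.044, 0.001]
force: [1.2, 0.5, -0.1]
width: 0.324
gripper_force: 0.0
```

Run:
```python
from ticks import *
show();im=get_image("top")[:,:,::-1].copy();cv2.imwrite("pics/top1.png",im);t=camera_params("top");a=cv2.imread("pics/top0.png")
for n,i in(("before",a),("after",im)):
    th=np.linspace(-np.pi,np.pi,1200,endpoint=False)
    for ax in((.457,-.0085),(.4565,-.009),(.458,-.0085)):
        s=polar(i.min(2),t,ax,th,np.linspace(.0325,.0360,8),.0862).mean(0);s-=cv2.GaussianBlur(s[None],(0,0),60,borderType=cv2.BORDER_REFLECT101)[0]
        v=np.mean(s*np.exp(18j*th));l=polar(i.min(2),t,ax,th,np.linspace(.013,.026,14),.112).mean(0)
        w=np.clip(l-l.max()*.6,0,None);print(n,"tick %.3f amp %.1f line %.3f"%((np.angle(-v)/18)%.349,abs(v),np.angle(np.sum(w*np.exp(1j*th)))))
print("post z112 model q1.3",proj(t,(.4215,-.0917,.112)))
cv2.imwrite("pics/fin.png",np.hstack([cv2.resize(x[200:280,245:325+65],(400,220),interpolation=cv2.INTER_CUBIC) for x in(a,im)]))
```

```text
t 15.95 pos [ 0.4265 -0.3076  0.2651] yaw 0.0280 F [ 1.1509  0.5309 -0.0777] M [0.0817 0.0274 0.0138] w 0.324 g 0.0 q7 -0.97 tilt [-0.0007 -0.0004]
before tick 0.125 amp 4.5 line 1.152
before tick 0.128 amp 3.7 line 1.138
before tick 0.122 amp 4.6 line 1.200
after tick 0.111 amp 4.8 line 0.798
after tick 0.116 amp 3.9 line 0.797
after tick 0.105 amp 5.1 line 0.836
post z112 model q1.3 [352.5485 260.3157]
```

View pics/fin.png

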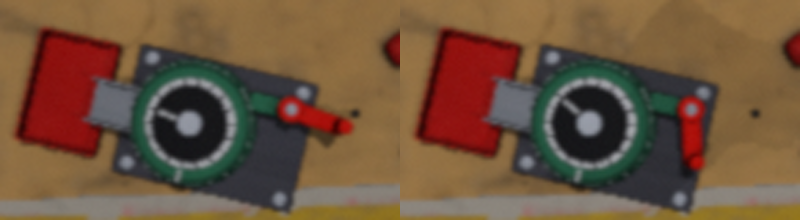

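```bash
python3 -c "
from cell import *
print(sign_off())"
```

```text
the job is handed in; nothing more can be done
None
```

I turned the ring clockwise until the burrs touched, four clicks from where it started; my estimates of the burr torque ran from 0.25 to 0.65 Nm, all inside the allowed range. I then backed it off three clicks to rest in its notch, swung the lock lever to its stop, and handed the job in at about 16 s; the tray looked unmoved, and I did not check the cup again.

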